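Lock the model table, then feed the surveying pin down five clicks and hold it

ROBOT

A 6-joint arm with a two-finger parallel gripper is mounted at the origin on the work surface. World frame = base frame: x ahead of the robot, y to its left, z up, the work surface at z = 0. Lengths are in m, angles in rad, forces in N, time in s.
With the tool pointing down it reaches from about 0.375 to 0.975 m from the base axis. Payload 3.8 kg.
Tool frame: the origin (TCP) lies at the very end of the fingers, on their centre line; the grasp point (between the pads) lies 19 mm behind it (env.tcp_to_grasp is the distance from the TCP to the grasp point, in m); z points along the fingers, y is the line along which they close (so a half turn about z gives the same grasp; the last joint's range is limited). The gripper opens to 88 mm and grips with 3 to 60 N. Pads are 18 mm wide; open, the fingers measure 123 mm over their backs; the gripper's body (75 mm by 187 mm) begins 45 mm behind the grasp point.
Start: joints at [1.24, 0.264, 1.604, -0, 1.274, -0.037], TCP at [0.195, 0.646, 0.239] pointing down, gripper open.
Joint ranges: [-2.63, 2.63], [-0.94, 2.18], [0.31, 2.57], [-1.31, 4.45], [0, 2.66], [-2.55, 2.55]. Speed limits (rad/s): [2.57, 2.57, 3.14, 3.14, 3.14, 3.14].

INTERFACE

Orientations are given as a rotation vector (axis times angle).
In Python, from cell import env gives the robot as it stands.
- The arm moves only by the shell command python3 -m inch 'ROWS' [OPENING] [FORCE]. ROWS is JSON, one flat list of numbers, 4 for each row, row after row: the shift along the tool's x, y, z in m, then the turn about the tool's z in degrees. In form: [dx, dy, dz, twist, dx, dy, dz, twist, ...]. A call has exactly 10 rows; each row is the pose to reach, as a shift and turn from the pose commanded when the call began, along the tool's axes at that moment; what a row does not reach only later rows make up. A row lasts 1/10 s, in which the tool goes at most 50 mm and 8.59 degrees, less where a joint would pass 70% of its speed; a pose out of reach is approached as far as the arm can. A call with a gripper value outside its range is refused whole. OPENING is the opening, from -1 (shut) to 1 (fully open), set as the call begins (- or left out, the last holds). The fingers move at their own pace and stop on an object; FORCE is the grip in N (left out, the last holds). Time passes only in rows, so rows that repeat a pose let the fingers close, or fill a call up. It gives the time, the measured TCP pose, the force, the opening and the grip force at its end, in the units of the state.
- env.read_state(): the state, without advancing time (a new reading comes with each control period).
- env.capture(name): name is "side" or "top"; returns the picture (480x640x3 uint8, red, green, blue); there is no depth.
- env.get_calibration(name): a dict with "fovy" (degrees; the focal length in pixels is half the picture's height over the tangent of half this angle, whatever the lens; pixels are square), "cx", "cy" (the principal point, pixels), "dist_coeffs" ([k1, k2, p1, p2, k3] as OpenCV has them; the pictures are not rectified), "extrinsics" (4x4, takes a point from camera to world coordinates). Camera axes: x right, y down, z forward; pixel columns grow to the right and rows downward; lengths in m; the calibration is good to about 2 mm. A picture is of the moment at which its call begins. get_calibration takes no time and is no camera call.
- env.close_job(): hands the job in; it is judged then, once.
The state is a dict: "clock": time; "qpos": joint angles; "dq": joint speeds; "joint_torque": joint torques, N m; "tool_pos": TCP position; "tool_rot": TCP orientation; "wrist_force": force on the tool from outside, world axes, zero at the start; "wrist_torque": the same for the moment, N m; "opening": opening from 0.0 (shut) to 1.0 (fully open); "gripper_force": force on a finger pad.
Only numpy, scipy, OpenCV 4.12 (cv2) and the standard library are available. Lean on these libraries where they do the work, as an engineer would, in place of code of your own. Each camera call takes 0.05 s, during which the arm holds its last target. There are 200 camera calls.

TASK

On the dental surveying machine, lock the model table by swinging its clamp lever round until it points straight out to the machine's left, square to the machine. Then take the ratchet feed lever on the side of the head by its ball and bring it down five clicks, counted by feel and never a sixth, so that the pin stands beside the teeth for marking. The lever springs back up if it is let go, so finish while still holding it down at the fifth click, and leave the other things on the bench as they are.

Things in the scene. Friction and masses are not known exactly. Their poses are not given: they have to be found in the camera images.
- machine: Bench surveying and milling machine, fixed: cream base 260 x 230 x 80 mm, steel column at the back (430 mm tall), yellow head reaching forward from it with an upright spindle. Origin: centre of the base's underside, on the bench; x to the machine's back (column), y to its left for someone standing at its front, z up. Its front faces the robot, turned by up to 0.3 rad.
- table_clamp (a joint): Clamp lever of the model table, turning level about the spindle axis: 0 would point straight out of the machine's front (its -x), 1.571 straight out to its left (+y): locked. Grows clockwise seen from above; range 0 to 2.1, no stop at the locked place; friction (about 1 N at the ball) keeps it where it is left. Starts at 0.35 to 0.85.
- clamp_grip (a point): Centre of the clamp lever's black ball, 24 mm across, 125 mm from its hinge and 128 mm above the bench, at the end of an 8 mm steel rod that comes from under the model table. The base's top lies 80 mm above the bench; the head is 210 mm above it and up.
- clamp_hinge (a point): Point on the clamp lever's upright hinge axis (which is also the spindle axis), level with the ball's centre; 30 mm in front of the machine's origin. Axes as the machine's.
- feed_angle (a joint): Ratchet feed lever, swinging in an upright plane on the right side of the head: 0 at rest on its top stop, sloping 0.44 rad up towards the machine's front; grows as the ball comes down (level at 0.44); bottom stop 1.0. Notches (clicks) every 0.1396 rad, 18 mm at the ball; fifth at 0.698. A return spring pushes it all the way up from anywhere if let go.
- feed_grip (a point): Centre of the black ball at the end of the feed lever, 30 mm across, 130 mm from the hinge, on a 10 mm steel rod from the hub. About 317 mm above the bench at rest, 229 mm at the fifth click. Clear on both sides and above.
- feed_hinge (a point): Point on the feed lever's level hinge axis (which runs along the machine's y) in the plane of the ball's path; 262 mm above the bench. Axes as the machine's.
- articulator: Bystander: black articulator with plaster casts, 90 x 86 x 138 mm, loose. Origin under its centre.
- bottle: Bystander: small clear bottle with black cap, 42 mm across, 68 mm tall, loose. Origin under its centre.
- tooth_pot: Bystander: white ceramic pot shaped like a tooth, 66 mm across, 90 mm tall (150 mm with the instruments in it), loose. Origin under its centre.
- feed_lever: The feed lever itself: toothed wheel, hub, rod and ball, turning as one. Origin on its hinge axis at the toothed wheel, 24 mm to the left of the plane of the ball's path; 262 mm above the bench. At rest its axes are as the machine's.
- plunger (a point): Foot of the sprung plunger on top of the lever's toothed wheel (62 mm across), fixed to the machine: it makes the clicks. Force at the ball against its downward path, about: 2 to 4 N a sixth of a pitch before each notch, rising quickly through the notch (the click) to 6 to 9 N a sixth of a pitch past it, then easing slowly over the tooth to 2 to 4 N again.

How it is judged:
On the way, in this order (a step that is already met when the one before it is completed fails the run):
1. the clamp lever stands square to the machine, pointing left, with the feed lever still up (value of joint table_clamp between 1.44 and 1.7 rad and value of joint feed_angle below 0.06 rad), for 0.2 s.
2. the feed lever has been brought down to the fifth click by the fingers (value of joint feed_angle between 0.635 and 0.765 rad and contact force between feed_lever and the fingers above 0.5 N), for 0.2 s.
At the end, for the whole second after the job is handed in: The robot's fingers hold the feed lever still at the fifth click: past the fifth tooth and short of the sixth (joint 0.635 to 0.765), with at least 0.5 N between fingers and lever; the clamp lever still points left, square to the machine within 7 degrees (joint 1.44 to 1.70) (all of step 2 and velocity of joint feed_angle between -0.1 and 0.1 rad/s and value of joint table_clamp between 1.44 and 1.7 rad); the arm keeps its last pose, push and grip.
It fails at once if the feed lever goes over the sixth tooth (value of joint feed_angle above 0.79 rad).
It fails at once if a bystander is moved or tipped (distance of any of articulator, bottle, tooth_pot from where it was at the start of the episode above 0.02 m or angle between any of bottle, tooth_pot, articulator's own z axis and vertical above 0.4 rad).
It also fails if it takes over 72 s, if anything falls off the work surface, if the arm or the gripper's body presses on something with over 40 N, if the wrist force passes 120 N, or if a joint passes its speed limit or range.

## Working session

There is one attempt and no reset: what is moved stays moved. The work goes in short steps, Python scripts to look and compute and a shell command to move; the robot and the scene stay as the last step left them, time stands still between calls to the robot, and variables do not carry over. Pictures are saved under pics/ and viewed, at most 10 in all, crops included, and the job is handed in when it is done.

```bash
mkdir -p pics; python3 - <<'E'
from cell import env
import cv2
for n in("side","top"):
    im=env.capture(n); cv2.imwrite(f"pics/{n}0.png",im[:,:,::-1]); c=env.get_calibration(n); print(n,c)
s=env.read_state(); print(s)
E
```

```text
side {'fovy': 44.41270292908131, 'cx': 315.04838308044845, 'cy': 239.26886628183547, 'dist_coeffs': array([-0.17277548,  0.        ,  0.        ,  0.        ,  0.        ]), 'extrinsics': array([[ 0.95574648, -0.13659571,  0.26055764,  0.18836736],
       [-0.2941275 , -0.46214503,  0.83660683, -1.18168506],
       [ 0.00613852, -0.8762212 , -0.48187004,  0.87856331],
       [ 0.        ,  0.        ,  0.        ,  1.        ]])}
top {'fovy': 54.301134693099335, 'cx': 312.43966060525366, 'cy': 244.49374634231248, 'dist_coeffs': array([-0.08066121,  0.        ,  0.        ,  0.        ,  0.        ]), 'extrinsics': array([[-0.01545897, -0.98643638,  0.16341446,  0.36267879],
       [-0.99987286,  0.01461216, -0.00638281,  0.0039158 ],
       [ 0.0039084 , -0.16349236, -0.98653686,  1.43872222],
       [ 0.        ,  0.        ,  0.        ,  1.        ]])}
{'clock': 0.1, 'qpos': array([ 1.24009946e+00,  2.64662493e-01,  1.60523140e+00,  1.70408247e-05,
        1.27371210e+00, -3.68999914e-02]), 'dq': array([-0.0014128 , -0.00154054, -0.00279042,  0.00059083, -0.00114369,
       -0.00053171]), 'joint_torque': array([ 4.10026933e-04, -5.03613317e+01, -3.58074868e+01,  7.30839930e-02,
        2.31806439e-02, -5.64205016e-05]), 'tool_pos': array([0.19525928, 0.64546819, 0.2375261 ]), 'tool_rot': array([-4.59788418e-01, -3.10737460e+00,  3.10423183e-03]), 'wrist_force': array([-0.32180102, -0.4633422 , -0.97180382]), 'wrist_torque': array([-1.92614872e-02, -1.41052885e-02, -7.79678114e-05]), 'gripper_force': 0.0, 'opening': 1.0016979476115078}
```

View pics/side0.png

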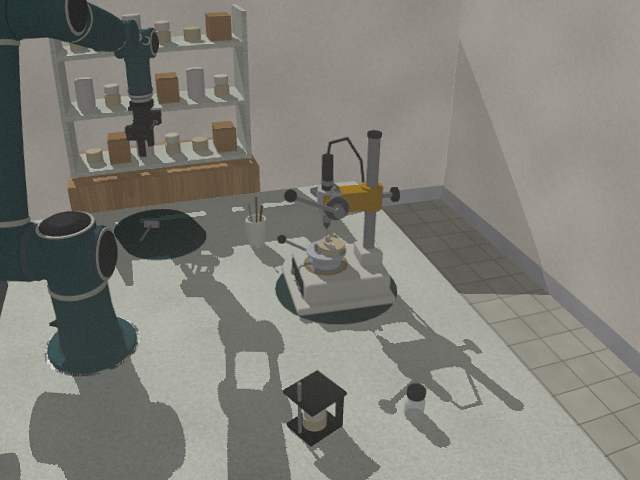

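View pics/top0.png

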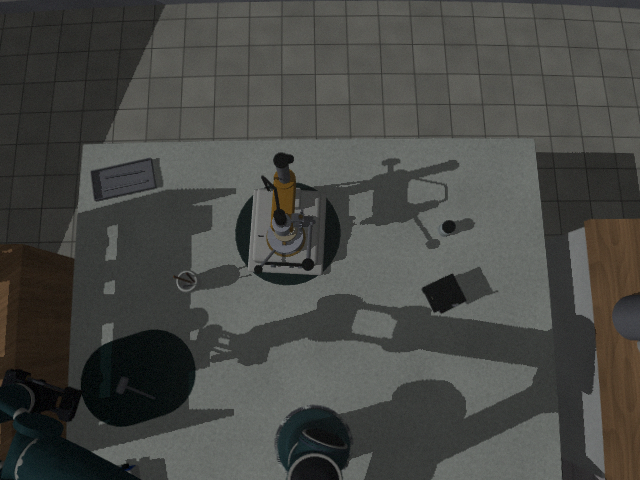

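The machine is at about (345,240) in the side view and (290,235) in the top view. The pot is at (187,281) in the top view, the articulator at (443,293) and the bottle at (448,228). I'll zoom in on the machine.

```bash
python3 - <<'E'
import cv2,numpy as np
a=cv2.imread("pics/side0.png")[120:330,255:415]; b=cv2.imread("pics/top0.png")[145:290,230:345]
a=cv2.resize(a,None,fx=2.8,fy=2.8,interpolation=cv2.INTER_CUBIC);b=cv2.resize(b,None,fx=3,fy=3,interpolation=cv2.INTER_CUBIC)
o=np.zeros((590,800,3),np.uint8);o[:a.shape[0],:a.shape[1]]=a;o[:b.shape[0],450:450+b.shape[1]]=b
o=np.clip(o*1.5,0,255).astype(np.uint8)
cv2.imwrite("pics/z0.png",o);print(a.shape,b.shape)
E
```

```text
(588, 448, 3) (435, 345, 3)
```

View pics/z0.png

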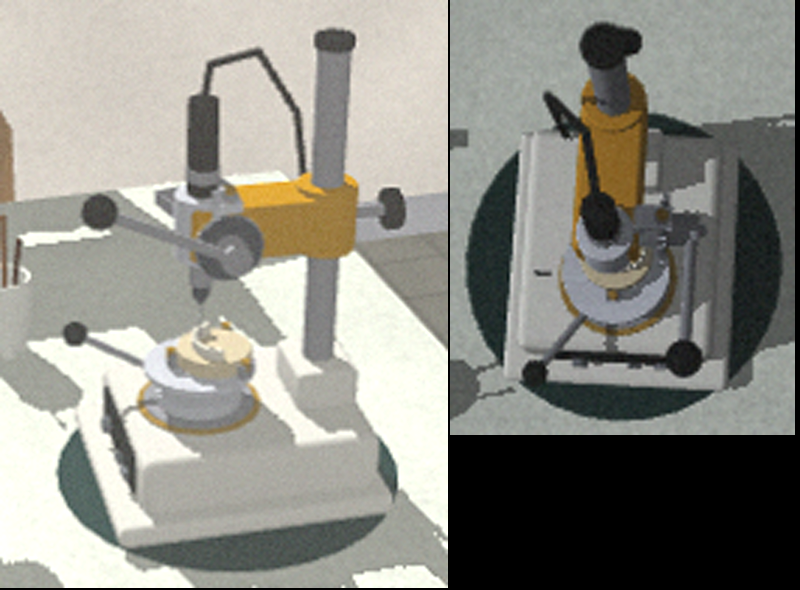

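```bash
cat >h.py <<'E'
import numpy as np,cv2
from cell import env
def cam(n):
    c=env.get_calibration(n);f=240/np.tan(np.radians(c['fovy']/2))
    K=np.array([[f,0,c['cx']],[0,f,c['cy']],[0,0,1]]);return K,c['dist_coeffs'],np.array(c['extrinsics'])
def ray(n,uv):
    K,d,E=cam(n);p=cv2.undistortPoints(np.array([[uv]],float),K,d)[0,0]
    v=E[:3,:3]@[p[0],p[1],1];return E[:3,3],v/np.linalg.norm(v)
def atz(n,uv,z):
    o,v=ray(n,uv);return o+v*(z-o[2])/v[2]
def tri(a,b):
    A=0;B=0;r=[ray("side",a),ray("top",b)]
    for o,v in r:
        M=np.eye(3)-np.outer(v,v);A=A+M;B=B+M@o
    X=np.linalg.solve(A,B);return X,[np.linalg.norm(np.cross(X-o,v)) for o,v in r]
def proj(n,X):
    K,d,E=cam(n);R=E[:3,:3].T;return cv2.projectPoints(np.array(X,float).reshape(-1,3),cv2.Rodrigues(R)[0],-R@E[:3,3],K,d)[0][:,0]
E
python3 - <<'E'
from h import *
np.set_printoptions(precision=4,suppress=True)
S=lambda x,y:(x/2.8+255,y/2.8+120)
T=lambda x,y:((x-450)/3+230,y/3+145)
print('clamp',*tri(S(75,334),T(535,372)),atz("side",S(75,334),.128),atz("top",T(535,372),.128))
print('feed',*tri(S(100,212),T(684,358)),atz("side",S(100,212),.317),atz("top",T(684,358),.317))
print('hubz.262',atz("side",S(233,250),.262), atz("top",T(690,233),.262))
for n,p,z in[('FR',S(122,545),0),('BR',S(390,505),0),('FL',S(62,400),0),('coltop',S(334,36),.43)]:print(n,atz("side",p,z))
for n,p,z in[('coltop',T(603,46),.43),('FL',T(507,378),0),('FR',T(725,390),0),('BR',T(738,140),0),('BL',T(520,133),0)]:print(n,atz("top",p,z))
for n,p in[('pot',(187,281)),('artic',(443,293)),('bottle',(448,228))]:print(n,atz('top',p,.08))
E
```

```text
clamp [0.5114 0.1493 0.1263] [np.float64(0.0009308778694145119), np.float64(0.000930877869414593)] [0.5097 0.1463 0.128 ] [0.5121 0.1489 0.128 ]
feed [0.5    0.0082 0.3165] [np.float64(0.00022731104673002613), np.float64(0.00022731104672996122)] [0.4995 0.0072 0.317 ] [0.5001 0.0081 0.317 ]
hubz.262 [0.6191 0.0158 0.262 ] [0.6145 0.0017 0.262 ]
FR [ 0.5076 -0.0214  0.    ]
BR [ 0.765  -0.0331  0.    ]
FL [0.5167 0.2395 0.    ]
coltop [0.7221 0.0617 0.43  ]
coltop [0.7235 0.0654 0.43  ]
FL [0.5209 0.192  0.    ]
FR [ 0.5052 -0.0324  0.    ]
BR [ 0.7706 -0.0511  0.    ]
BL [0.7818 0.1801 0.    ]
pot [0.4851 0.3631 0.08  ]
artic [ 0.4387 -0.3835  0.08  ]
bottle [ 0.6316 -0.4102  0.08  ]
```

```bash
cat >>h.py <<'E'
from scipy.spatial.transform import Rotation as R
def to(target,phi=None):
    s=env.read_state();M=R.from_rotvec(s['tool_rot']).as_matrix();d=M.T@(np.array(target)-s['tool_pos'])
    p=np.degrees(np.arctan2(M[1,1],M[0,1]))
    print('tcp',s['tool_pos'].round(4),'clk',round(s['clock'],2),'shift',d.round(4),'phi',p.round(1),'twist',None if phi is None else round((p-phi+90)%180-90,1),'F',s['wrist_force'].round(2),'gf',round(s['gripper_force'],2),'op',round(s['opening'],3),'q',s['qpos'].round(2),'x',M[:,0].round(3),'y',M[:,1].round(3))
E
python3 -m inch '[-0.013,-0.012,0,0.6,-0.036,-0.031,0,1.5,-0.067,-0.058,0,3,-0.103,-0.088,0,4.4,-0.138,-0.119,0,6,-0.174,-0.15,0,7.4,-0.21,-0.18,0,9,-0.245,-0.211,0,10.5,-0.281,-0.242,0,12,-0.312,-0.269,0,13]' 1 8
python3 -c "
from h import *
to([.511,.149,.2],54)"
```

```text
clock: 1.1
tool_pos: [0.4167, 0.295, 0.2386]
tool_rot: [0.812, 3.034, -0.001]
wrist_force: [0.7, -0.5, 0.1]
opening: 0.999
gripper_force: 0.0
tcp [0.4167 0.295  0.2386] clk 1.1 shift [-0.1546 -0.0794  0.0387] phi 60.0 twist 6.0 F [ 0.67 -0.53  0.1 ] gf 0.0 op 0.999 q [ 0.57 -0.05  1.95 -0.    1.24 -0.48] x [-0.866  0.499 -0.001] y [ 0.499  0.866 -0.001]
```

```bash

python3 -m inch '[-0.03,-0.015,0.007,1.2,-0.06,-0.03,0.014,2.4,-0.09,-0.046,0.022,3.5,-0.118,-0.06,0.029,4.6,-0.14,-0.072,0.035,5.4,-0.15,-0.077,0.038,6,-0.155,-0.079,0.039,6,-0.155,-0.079,0.039,6,-0.155,-0.079,0.039,6,-0.155,-0.079,0.039,6]' >/dev/null
python3 - <<'E'
from h import *
to([.511,.149,.109],54)
o=[]
for n,(x,y,w,h) in dict(side=(225,130,200,200),top=(200,150,200,200)).items():
    im=env.capture(n)[y:y+h,x:x+w,::-1];o.append(cv2.resize(im,None,fx=2,fy=2,interpolation=cv2.INTER_CUBIC))
cv2.imwrite('pics/a1.png',np.clip(np.hstack(o)*1.4,0,255).astype(np.uint8))
E
```

```text
tcp [0.5111 0.1535 0.2001] clk 2.1 shift [-0.0026 -0.0038  0.0911] phi 54.2 twist 0.2 F [-0.07 -0.32  0.85] gf 0.0 op 1.0 q [ 0.24  0.02  1.95  0.    1.17 -0.7 ] x [-0.812  0.584 -0.   ] y [0.584 0.812 0.001]
```

View pics/a1.png

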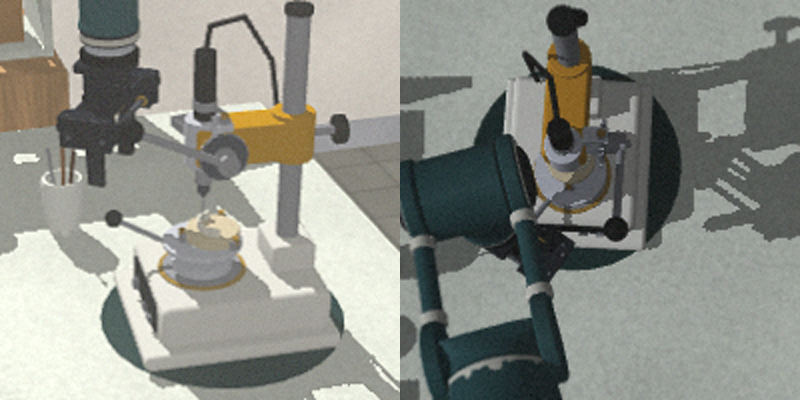

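The gripper hangs above the clamp ball at (113,218) in the side crop, with nothing in the way. I'll descend and close softly.

```bash

python3 -m inch '[-0.002,-0.002,0.01,0,-0.003,-0.004,0.025,0,-0.003,-0.004,0.045,0,-0.003,-0.004,0.065,0,-0.003,-0.004,0.08,0,-0.003,-0.004,0.088,0,-0.003,-0.004,0.091,0,-0.003,-0.004,0.091,0,-0.003,-0.004,0.091,0,-0.003,-0.004,0.091,0]' 
python3 -m inch '[0,0,0,0,0,0,0,0,0,0,0,0,0,0,0,0,0,0,0,0,0,0,0,0,0,0,0,0,0,0,0,0,0,0,0,0,0,0,0,0]' -1 8
python3 - <<'E'
from h import *
to([.511,.149,.109],54)
E
```

```text
clock: 3.2
tool_pos: [0.5123, 0.1478, 0.1097]
tool_rot: [0.966, 2.988, 0.002]
wrist_force: [0.3, -0.5, 0.1]
opening: 0.998
gripper_force: 0.0
clock: 4.2
tool_pos: [0.5115, 0.1477, 0.1088]
tool_rot: [0.967, 2.989, 0.0]
wrist_force: [0.1, 1.0, 0.5]
opening: 0.26
gripper_force: 7.9
tcp [0.5115 0.1477 0.1088] clk 4.2 shift [ 0.0012  0.0008 -0.0002] phi 54.2 twist 0.2 F [0.05 0.99 0.52] gf 7.9 op 0.26 q [ 0.23  0.12  2.04  0.    0.99 -0.71] x [-0.811  0.585  0.   ] y [0.585 0.811 0.   ]
```

```bash

cat > arc.py <<'E'
from h import *
import sys
H=np.array([.6146,.0738]);s=env.read_state();M=R.from_rotvec(s['tool_rot']).as_matrix()
p=s['tool_pos'][:2];r=p-H;t0=np.arctan2(r[1],-r[0]);rad=np.hypot(*r);print('theta',t0,'r',rad)
for k in range(1,11):
    t=t0+float(sys.argv[1])*k/10;q=H+rad*np.array([-np.cos(t),np.sin(t)]);d=M[:2,:2].T@(q-p);print(','.join(f'{v:.4f}' for v in d)+f',0,{np.degrees(t-t0):.1f}')
E
python3 arc.py .5
```

```text
theta 0.6218865605822268 r 0.12686096240337416
-0.0001,0.0063,0,2.9
-0.0006,0.0127,0,5.7
-0.0014,0.0190,0,8.6
-0.0024,0.0252,0,11.5
-0.0038,0.0314,0,14.3
-0.0055,0.0375,0,17.2
-0.0075,0.0435,0,20.1
-0.0098,0.0494,0,22.9
-0.0124,0.0552,0,25.8
-0.0153,0.0609,0,28.6
```

```bash

python3 -m inch '[0,0.006,0,2.9,-0.0006,0.0127,0,5.7,-0.0014,0.019,0,8.6,-0.0024,0.025,0,11.5,-0.0038,0.0314,0,14.3,-0.0055,0.0375,0,17.2,-0.0075,0.0435,0,20,-0.0098,0.0494,0,23,-0.0124,0.055,0,25.8,-0.0153,0.061,0,28.6]' 
python3 arc.py .5; python3 -c "
from h import *
to([.6217,.1986,.109],-3)"
```

```text
clock: 5.2
tool_pos: [0.5603, 0.1864, 0.1087]
tool_rot: [1.676, 2.655, -0.004]
wrist_force: [1.0, -7.2, 0.0]
opening: 0.254
gripper_force: 7.9
theta 1.121244572047125 r 0.12502571446294575
-0.0001,0.0062,0,2.9
-0.0006,0.0125,0,5.7
-0.0013,0.0187,0,8.6
-0.0024,0.0249,0,11.5
-0.0037,0.0310,0,14.3
-0.0054,0.0370,0,17.2
-0.0074,0.0429,0,20.1
-0.0096,0.0487,0,22.9
-0.0122,0.0544,0,25.8
-0.0150,0.0600,0,28.6
tcp [0.5603 0.1864 0.1087] clk 5.2 shift [-0.0154  0.0607 -0.0003] phi 25.5 twist 28.5 F [ 1.02 -7.23  0.04] gf 7.87 op 0.254 q [ 0.28  0.22  1.91 -0.    1.01 -0.16] x [-0.43   0.903 -0.003] y [ 0.903  0.43  -0.001]
```

```bash

python3 -m inch '[-0.001,0.006,0,2.9,-0.0026,0.0125,0,5.7,-0.0035,0.0187,0,8.6,-0.0045,0.025,0,11.5,-0.006,0.031,0,14.3,-0.0075,0.037,0,17.2,-0.0095,0.043,0,20,-0.012,0.0487,0,23,-0.0145,0.0545,0,25.8,-0.0175,0.06,0,28.6]' 
python3 -m inch '[0,0,0,0,0,0,0,0,0,0,0,0,0,0,0,0,0,0,0,0,0,0,0,0,0,0,0,0,0,0,0,0,0,0,0,0,0,0,0,0]'
python3 -c "
from h import *
to([.6217,.1986,.109],-3)"
```

```text
clock: 6.2
tool_pos: [0.6209, 0.1962, 0.1086]
tool_rot: [2.281, 2.159, -0.006]
wrist_force: [-2.6, -5.8, 3.2]
opening: 0.257
gripper_force: 7.7
clock: 7.2
tool_pos: [0.6213, 0.1962, 0.1087]
tool_rot: [2.278, 2.161, -0.004]
wrist_force: [0.3, -4.8, 2.0]
opening: 0.258
gripper_force: 7.8
tcp [0.6213 0.1962 0.1087] clk 7.2 shift [ 0.0024  0.0002 -0.0003] phi -3.0 twist -0.0 F [ 0.29 -4.78  2.03] gf 7.78 op 0.258 q [ 0.27  0.33  1.78 -0.    1.04  0.32] x [ 0.053  0.999 -0.003] y [ 0.999 -0.053 -0.   ]
```

```bash

python3 -m inch '[0,0,0,0,0,0,0,0,0,0,0,0,0,0,0,0,0,0,-0.01,0,0,0,-0.03,0,0,0,-0.06,0,0,0,-0.1,0,0,0,-0.14,0,0,0,-0.18,0]' 0.3
python3 -m inch '[0.01,-0.03,-0.02,0,0.02,-0.07,-0.04,0,0.03,-0.11,-0.06,0,0.035,-0.16,-0.08,0,0.04,-0.2,-0.1,0,0.04,-0.25,-0.1,0,0.04,-0.29,-0.1,0,0.04,-0.31,-0.1,0,0.04,-0.32,-0.1,0,0.04,-0.32,-0.1,0]' 1
python3 - <<'E'
from h import *
from scipy.optimize import least_squares
P=np.array([[.5115,.1477],[.5603,.1864],[.6213,.1962]])
r=least_squares(lambda h:np.hypot(*(P-h).T)-.125,[.61,.07]);print('hinge',r.x,r.fun)
to([.5,.008,.336],0)
o=[]
for n,(x,y,w,h) in dict(side=(255,120,160,210),top=(220,145,140,150)).items():
    full=env.capture(n)[:,:,::-1];cv2.imwrite(f'pics/full_{n}.png',full)
    im=full[y:y+h,x:x+w];o.append(cv2.resize(im,None,fx=2.8,fy=2.8,interpolation=cv2.INTER_CUBIC))
o[1]=np.pad(o[1],((0,o[0].shape[0]-o[1].shape[0]),(0,0),(0,0)))
z=np.hstack(o)[:,:800];cv2.imwrite('pics/a2.png',np.clip(z*1.4,0,255).astype(np.uint8))
E
```

```text
clock: 8.2
tool_pos: [0.621, 0.1983, 0.2912]
tool_rot: [2.279, 2.162, 0.001]
wrist_force: [0.7, -0.5, -0.2]
opening: 0.65
gripper_force: 0.0
clock: 9.2
tool_pos: [0.3031, 0.2552, 0.3896]
tool_rot: [2.278, 2.163, 0.003]
wrist_force: [-0.1, 0.3, 0.2]
opening: 0.998
gripper_force: 0.0
hinge [0.61065173 0.07176994] [-0.0001143   0.00020122 -0.00011516]
tcp [0.3031 0.2552 0.3896] clk 9.2 shift [-0.2369  0.2092  0.0537] phi -2.9 twist -2.9 F [-0.05  0.26  0.23] gf 0.0 op 0.998 q [ 0.64 -0.34  1.92 -0.    1.56  0.69] x [0.051 0.999 0.001] y [ 0.999 -0.051  0.002]
```

View pics/a2.png

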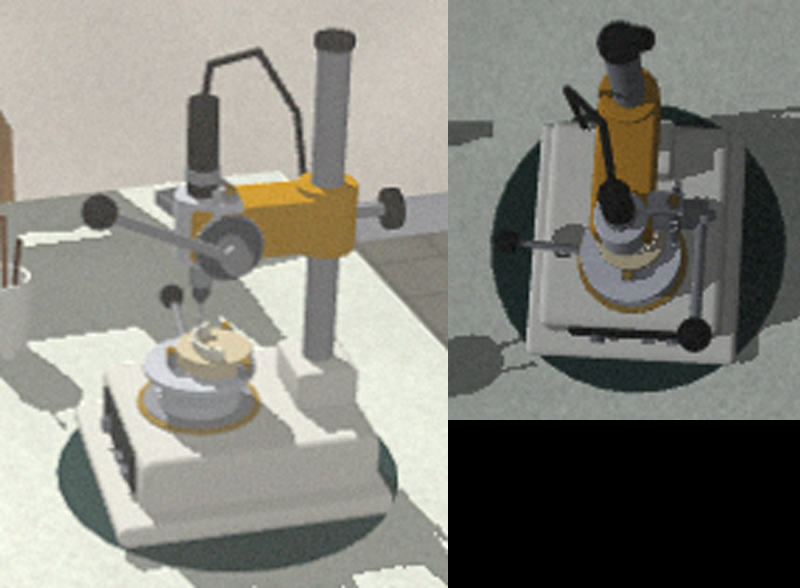

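The clamp now points to the machine's left: its ball is at (508,241) in the top crop and (172,296) in the side crop. The feed lever is untouched, with its ball at (100,212) in the side crop. I'll measure the machine's yaw more precisely from the base edges.

```bash
python3 - <<'E'
from h import *
from scipy.ndimage import map_coordinates
g=cv2.cvtColor(cv2.imread('pics/full_top.png'),cv2.COLOR_BGR2GRAY).astype(float)
T=lambda x,y:np.array(((x-448)/2.8+220-.3,y/2.8+145-.3))
def edge(a,b,lo=.1,hi=.9,w=5):
    a,b=T(*a),T(*b);u=(b-a)/np.linalg.norm(b-a);n=np.array([-u[1],u[0]]);s=np.arange(-w,w+.01,.25);P=[]
    for f in np.linspace(lo,hi,40):
        c=a+f*(b-a);pr=map_coordinates(cv2.GaussianBlur(g,(0,0),.8),[c[1]+s*n[1],c[0]+s*n[0]],order=1);d=np.abs(np.gradient(pr));k=d.argmax();P.append(c+n*s[k])
    W=np.array([atz('top',p,0.01)[:2] for p in P])
    vx,vy,x,y=cv2.fitLine(W.astype(np.float32),cv2.DIST_HUBER,0,.001,.001)[:,0]
    res=np.abs((W-[x,y])@[-vy,vx]);return (vx,vy),(x,y),np.median(res)
for nm,a,b in[('left',(545,123),(529,355)),('front',(529,355),(733,362)),('right',(747,140),(733,362))]:
    d,p,r=edge(a,b)
    yaw=np.arctan(d[1]/d[0]) if abs(d[0])>abs(d[1]) else np.arctan(-d[0]/d[1])
    print(nm,'yaw',round(float(yaw),4),p,r)
b=tri((172/2.8+255,296/2.8+120),T(508,241));print('clampball',b,atz('top',T(508,241),.128))
E
```

```text
left yaw -0.0696 (np.float32(0.6523172), np.float32(0.18792915)) 0.0004408369292580117
front yaw -0.0713 (np.float32(0.51408255), np.float32(0.100590885)) 0.000671398111817933
right yaw -0.0679 (np.float32(0.6471934), np.float32(-0.04333707)) 0.0004952621550164855
clampball (array([0.62255371, 0.19894593, 0.12569686]), [np.float64(0.00044643875718724006), np.float64(0.0004464387571873881)]) [0.62254125 0.1985181  0.128     ]
```

```bash

python3 -m inch '[-0.012,0.01,-0.003,-4,-0.035,0.03,-0.005,-11,-0.06,0.052,-0.008,-18,-0.085,0.075,-0.01,-26,-0.11,0.098,-0.01,-34,-0.135,0.12,-0.01,-42,-0.16,0.142,-0.01,-50,-0.185,0.163,-0.01,-58,-0.21,0.185,-0.01,-66,-0.225,0.198,-0.01,-72]' >/dev/null
python3 - <<'E'
from h import *
to([.5,.008,.39],86)
for z in(.40,.42,.44,.46,.48):print(z,proj('side',[.6125,.075,z]))
E
```

```text
tcp [0.4918 0.0169 0.3977] clk 10.3 shift [-0.0109 -0.0054  0.0077] phi 69.1 twist -16.9 F [0.13 0.39 0.1 ] gf 0.0 op 1.0 q [-0.02 -0.14  1.75 -0.    1.54 -1.22] x [-0.934  0.357  0.001] y [ 0.357  0.934 -0.001]
0.4 [[328.83618968 147.05100364]]
0.42 [[328.97326773 139.06941154]]
0.44 [[329.11108457 130.99604936]]
0.46 [[329.24959941 122.83109958]]
0.48 [[329.38876776 114.57485989]]
```

```bash

python3 -m inch '[-0.003,-0.001,0.002,-4,-0.006,-0.003,0.005,-9,-0.009,-0.005,0.008,-13,-0.011,-0.005,0.008,-16,-0.011,-0.005,0.008,-17,-0.011,-0.005,0.008,-17,-0.011,-0.005,0.008,-17,-0.011,-0.005,0.008,-17,-0.011,-0.005,0.008,-17,-0.011,-0.005,0.008,-17]' >/dev/null
python3 - <<'E'
from h import *
to([.5,.008,.2975],86)
im=env.capture('side')[60:260,220:420,::-1];cv2.imwrite('pics/a3.png',np.clip(cv2.resize(im,None,fx=3,fy=3,interpolation=cv2.INTER_CUBIC)*1.3,0,255).astype(np.uint8))
E
```

```text
tcp [0.498  0.0114 0.3908] clk 11.3 shift [-0.0022 -0.0033  0.0933] phi 86.0 twist -0.0 F [-0.66  0.44 -1.12] gf 0.0 op 0.999 q [-0.03 -0.13  1.75  0.    1.52 -1.53] x [-0.998  0.07  -0.   ] y [0.07  0.998 0.   ]
```

View pics/a3.png

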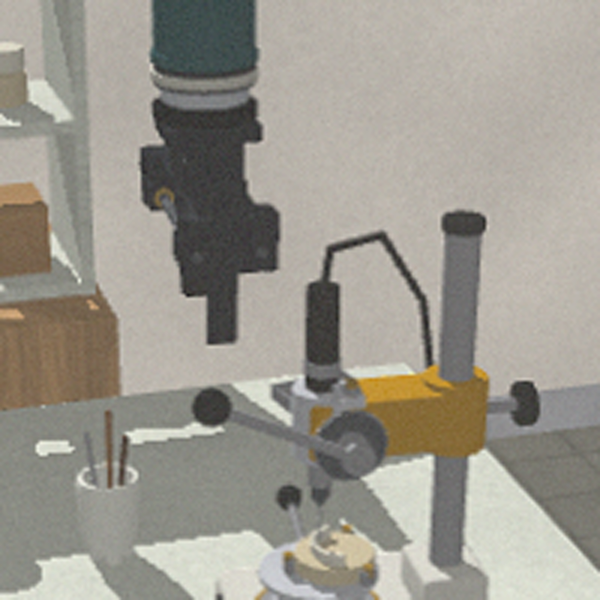

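The gripper hangs squarely above the feed ball at (212,406) in the crop, clear of the motor and cable. I'll descend and grip.

```bash

python3 -m inch '[-0.001,-0.002,0.01,0,-0.002,-0.003,0.03,0,-0.002,-0.003,0.05,0,-0.002,-0.003,0.07,0,-0.002,-0.003,0.084,0,-0.002,-0.003,0.092,0,-0.002,-0.003,0.093,0,-0.002,-0.003,0.093,0,-0.002,-0.003,0.093,0,-0.002,-0.003,0.093,0]' 1 25 >/dev/null
python3 -m inch '[0,0,0,0,0,0,0,0,0,0,0,0,0,0,0,0,0,0,0,0,0,0,0,0,0,0,0,0,0,0,0,0,0,0,0,0,0,0,0,0]' -1 25
cat > feed.py <<'E'
from h import *
import sys
# implied lever angle from measured TCP, and arc table relative to now (tool x ~ -machine x, z down)
s=env.read_state();u=np.array([.9976,-.0695]);Hh=np.array([.6173,0.0]);p=s['tool_pos']
dx=-(p[:2]-Hh)@u;dz=p[2]+env.tcp_to_grasp-.262
e=np.arctan2(dz,dx);print('angle z/r',round(.44-np.arcsin(dz/.13),4),'atan',round(.44-e,4),'r',round(np.hypot(dx,dz),4),'F',s['wrist_force'].round(2),'gf',round(s['gripper_force'],1),'op',round(s['opening'],3),'tcp',p.round(4),'clk',round(s['clock'],2))
E
python3 feed.py; python3 - <<'E'
import numpy as np
for a in np.arange(0,.80,.0465): print(round(a,4),'x',round(.13*(np.cos(.44-a)-np.cos(.44)),4),'z',round(.13*(np.sin(.44)-np.sin(.44-a)),4))
E
```

```text
clock: 13.35
tool_pos: [0.4999, 0.0085, 0.2978]
tool_rot: [0.11, 3.14, 0.001]
wrist_force: [0.1, 1.9, 0.1]
opening: 0.316
gripper_force: 24.7
angle z/r 0.0077 atan 0.0067 r 0.1297 F [0.13 1.88 0.08] gf 24.7 op 0.316 tcp [0.4999 0.0085 0.2978] clk 13.35
0.0 x 0.0 z 0.0
0.0465 x 0.0024 z 0.0055
0.093 x 0.0046 z 0.0112
0.1395 x 0.0066 z 0.0169
0.186 x 0.0082 z 0.0227
0.2325 x 0.0096 z 0.0286
0.279 x 0.0107 z 0.0345
0.3255 x 0.0115 z 0.0405
0.372 x 0.0121 z 0.0465
0.4185 x 0.0124 z 0.0526
0.465 x 0.0123 z 0.0586
0.5115 x 0.0121 z 0.0647
0.558 x 0.0115 z 0.0707
0.6045 x 0.0106 z 0.0767
0.651 x 0.0095 z 0.0826
0.6975 x 0.0081 z 0.0885
0.744 x 0.0064 z 0.0943
0.7905 x 0.0045 z 0.1
```

```bash

python3 -m inch '[0.001,0,0.002,0,0.002,0,0.004,0,0.003,0,0.007,0,0.004,0,0.0095,0,0.005,0,0.012,0,0.0056,0,0.014,0,0.0056,0,0.014,0,0.0056,0,0.014,0,0.0056,0,0.014,0,0.0056,0,0.014,0]' >/dev/null; python3 feed.py
python3 -m inch '[0.0003,0,0.001,0,0.0006,0,0.002,0,0.001,0,0.003,0,0.0013,0,0.004,0,0.0016,0,0.005,0,0.0018,0,0.0058,0,0.0018,0,0.0058,0,0.0018,0,0.0058,0,0.0018,0,0.0058,0,0.0018,0,0.0058,0]' >/dev/null; python3 feed.py
```

```text
angle z/r 0.1244 atan 0.1236 r 0.1297 F [0.02 4.55 1.98] gf 24.6 op 0.315 tcp [0.4944 0.0088 0.2837] clk 14.35
angle z/r 0.1613 atan 0.1604 r 0.1296 F [-0.57  5.96  6.79] gf 24.1 op 0.318 tcp [0.4931 0.0089 0.2791] clk 15.35
```

```bash

python3 -m inch '[0.0006,0.0003,0.002,0,0.0016,0.0006,0.006,0,0.0024,0.001,0.01,0,0.0032,0.0015,0.014,0,0.0038,0.0015,0.018,0,0.0043,0.0015,0.022,0,0.0046,0.0015,0.026,0,0.0048,0.0015,0.0297,0,0.0048,0.0015,0.0297,0,0.0048,0.0015,0.0297,0]' >/dev/null; python3 feed.py
python3 -m inch '[0,0,0.001,0,0,0,0.002,0,0.0001,0,0.003,0,0.0001,0,0.004,0,0.0002,0,0.005,0,0.0002,0,0.006,0,0.0002,0,0.006,0,0.0002,0,0.006,0,0.0002,0,0.006,0,0.0002,0,0.006,0]' >/dev/null; python3 feed.py
```

```text
angle z/r 0.4035 atan 0.4034 r 0.1296 F [ 2.9  -4.98  2.15] gf 24.4 op 0.318 tcp [0.4881 0.0095 0.248 ] clk 16.35
angle z/r 0.4416 atan 0.4416 r 0.1296 F [ 0.26 -4.39  5.55] gf 24.0 op 0.311 tcp [0.488  0.0095 0.2431] clk 17.35
```

```bash

python3 -m inch '[0,-0.0003,0.002,0,-0.0001,-0.0006,0.004,0,-0.0002,-0.0007,0.006,0,-0.0003,-0.0007,0.008,0,-0.0004,-0.0007,0.01,0,-0.0006,-0.0007,0.012,0,-0.0006,-0.0007,0.012,0,-0.0006,-0.0007,0.012,0,-0.0006,-0.0007,0.012,0,-0.0006,-0.0007,0.012,0]' >/dev/null; python3 feed.py
python3 -m inch '[0,0,0.001,0,-0.0002,0,0.002,0,-0.0003,0,0.003,0,-0.0004,0,0.004,0,-0.0006,0,0.005,0,-0.0007,0,0.006,0,-0.0007,0,0.006,0,-0.0007,0,0.006,0,-0.0007,0,0.006,0,-0.0007,0,0.006,0]' >/dev/null; python3 feed.py
```

```text
angle z/r 0.5391 atan 0.5392 r 0.1298 F [ 2.68 -4.33  4.71] gf 24.2 op 0.311 tcp [0.4885 0.0095 0.2304] clk 18.35
angle z/r 0.5833 atan 0.5833 r 0.1299 F [ 1.58 -4.26  6.83] gf 24.0 op 0.314 tcp [0.489  0.0094 0.2247] clk 19.35
```

```bash

python3 -m inch '[-0.0003,0,0.002,0,-0.0007,0,0.004,0,-0.001,0,0.006,0,-0.0014,0,0.008,0,-0.0018,0,0.01,0,-0.0022,0,0.0115,0,-0.0022,0,0.0115,0,-0.0022,0,0.0115,0,-0.0022,0,0.0115,0,-0.0022,0,0.0115,0]' >/dev/null; python3 feed.py
python3 -m inch '[-0.0003,0,0.001,0,-0.0005,0,0.002,0,-0.0007,0,0.003,0,-0.0009,0,0.0038,0,-0.0009,0,0.0038,0,-0.0009,0,0.0038,0,-0.0009,0,0.0038,0,-0.0009,0,0.0038,0,-0.0009,0,0.0038,0,-0.0009,0,0.0038,0]' >/dev/null; python3 feed.py
```

```text
angle z/r 0.6752 atan 0.6749 r 0.1302 F [ 1.63 -4.7   5.81] gf 24.2 op 0.313 tcp [0.491  0.0093 0.213 ] clk 20.35
angle z/r 0.7086 atan 0.7079 r 0.1303 F [ 2.45 -5.61  3.76] gf 24.3 op 0.313 tcp [0.4919 0.0093 0.2088] clk 21.35
```

```bash

python3 -m inch '[0,0,0,0,0,0,0,0,0,0,0,0,0,0,0,0,0,0,0,0,0,0,0,0,0,0,0,0,0,0,0,0,0,0,0,0,0,0,0,0]' >/dev/null; python3 feed.py
python3 - <<'E'
from h import *
F=[]
for i in range(6):
    im=env.capture('side');F.append(env.read_state()['wrist_force'])
print(np.mean(F,0),np.std(F,0))
u=np.array([.9976,-.0695])
for a in(0.,.628,.698,.768):
    e=.44-a;X=[*(np.array([.6173,0])-u*.13*np.cos(e)),.262+.13*np.sin(e)];print(a,proj('side',X)[0]);
    e=.44-a;X=[*(np.array([.6173,0])-u*.08*np.cos(e)),.262+.08*np.sin(e)];print('  rod80',proj('side',X)[0]);
c=im[150:290,255:395,::-1];cv2.imwrite('pics/a4.png',np.clip(cv2.resize(c,None,fx=4,fy=4,interpolation=cv2.INTER_CUBIC)*1.4,0,255).astype(np.uint8))
E
```

```text
angle z/r 0.7086 atan 0.7079 r 0.1304 F [ 3.07 -6.06  3.44] gf 24.3 op 0.31 tcp [0.4919 0.0093 0.2088] clk 22.35
[ 2.1616647  -4.74579618  4.39551144] [0.32766856 0.30465974 0.58989602]
0.0 [290.80940704 195.36424703]
  rod80 [310.02598535 201.96090919]
0.628 [287.04522587 226.58308339]
  rod80 [307.41716861 220.99833975]
0.698 [287.94454187 229.82789351]
  rod80 [307.92786192 223.00180243]
0.768 [289.09234205 232.96439494]
  rod80 [308.59243285 224.94392912]
```

View pics/a4.png

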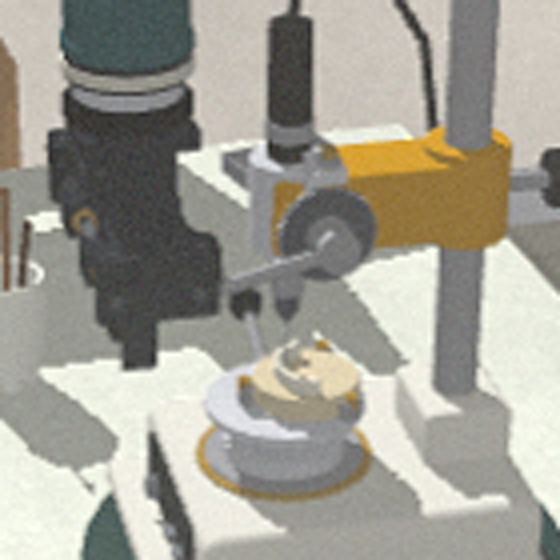

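```bash

python3 - <<'E'
from h import *
g=lambda im:cv2.cvtColor(im,cv2.COLOR_BGR2GRAY).astype(float)
now=np.mean([g(env.capture('side')[:,:,::-1]) for _ in range(8)],0)
cv2.imwrite('pics/now.png',now)
rest=g(cv2.imread('pics/full_side.png'))
u=np.array([.9976,-.0695])
def line(a,x,o=0):
    e=.44-a;r=np.linspace(.02,.13,60);q=proj('side',[[*(np.array([.6173,0])-u*t*np.cos(e)),.262+t*np.sin(e)] for t in r]);return np.interp(x,q[::-1,0],q[::-1,1])
np.set_printoptions(precision=1,suppress=True,linewidth=200)
print('cols',[ (x,round(line(0,x),1),round(line(.65,x),1),round(line(.7,x),1),round(line(.75,x),1)) for x in(311,314,317,320,323)])
for x in(311,314,317,320,323):print(x,'now 208-230',now[208:231,x].astype(int))
for x in(305,311,317,320):print(x,'rest 194-214',rest[194:215,x].astype(int))
o=[]
for im,y in((rest,185),(now,200)):
    o.append(cv2.resize(im[y:y+40,285:345],None,fx=6,fy=6,interpolation=cv2.INTER_CUBIC))
cv2.imwrite('pics/a5.png',np.clip(np.hstack(o)*1.4,0,255))
E
```

```text
cols [(311, np.float64(202.3), np.float64(220.6), np.float64(222.0), np.float64(223.4)), (314, np.float64(203.3), np.float64(219.7), np.float64(221.0), np.float64(222.3)), (317, np.float64(204.4), np.float64(218.9), np.float64(220.0), np.float64(221.1)), (320, np.float64(205.4), np.float64(218.0), np.float64(218.9), np.float64(219.9)), (323, np.float64(206.4), np.float64(217.1), np.float64(217.9), np.float64(218.7))]
311 now 208-230 [106 105 108 108 109 110 110 112 108 101 100  90  84  90  90  89  96 103  97 105 110 108 106]
314 now 208-230 [107 105 104 106 107 107 105 106 107 109 117 113  89  88  80  55  48  46  45  45  44  64 103]
317 now 208-230 [111 111 109 110 106 106 106 106 108 116 114  88  90  82  54  45  47  46  49  61  96 123 117]
320 now 208-230 [101 100 101 101 101 102 104 108 117 116  88  88  87 101 104  87  80  81  83  87  99 108 111]
323 now 208-230 [ 83  89  86  83  88  98 109 122 115  86  88  84  81  81  82  87  90  87  83  96 103 106 107]
305 rest 194-214 [132 103  97 107 108  92  86  83  85  96 104 102 107 107 106 105 104 105 106 106 105]
311 rest 194-214 [169 170 172 164 131 102 107  93  82  87  86  98 105 106 107 102 107 105 103  99 103]
317 rest 194-214 [110 105 104 107 131 131 131 128 105  96  85  80  85  95 113 112 107 109 103 105 104]
320 rest 194-214 [100 101  98  98  98 101 102  98  95  99  93  82  85  82  88  99  98  98  99  98 104][ WARN:0@11.484] global loadsave.cpp:1063 imwrite_ Unsupported depth image for selected encoder is fallbacked to CV_8U.
```

View pics/a5.png

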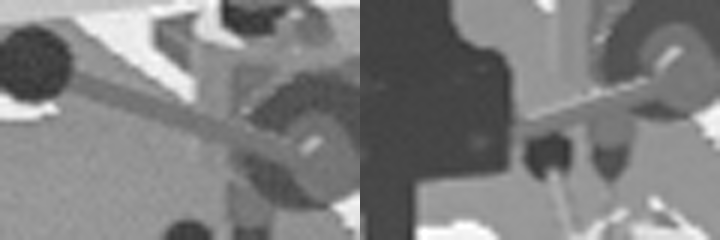

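The rod now slopes down-left from the hub into the gripper. Its slope gives about 0.71 rad and its position about 0.66. I'll go 1.5 mm further and check by feel.

```bash

python3 -m inch '[0,-0.0003,0.0005,0,-0.0002,-0.0005,0.001,0,-0.0003,-0.0005,0.0015,0,-0.0003,-0.0005,0.0015,0,-0.0003,-0.0005,0.0015,0,-0.0003,-0.0005,0.0015,0,-0.0003,-0.0005,0.0015,0,-0.0003,-0.0005,0.0015,0,-0.0003,-0.0005,0.0015,0,-0.0003,-0.0005,0.0015,0]' >/dev/null; python3 feed.py
python3 - <<'E'
from h import *
F=[];N=[]
for i in range(12):
    N.append(cv2.cvtColor(env.capture('side'),cv2.COLOR_RGB2GRAY).astype(float));F.append(env.read_state()['wrist_force'])
print(np.mean(F,0)); now=np.mean(N,0)
for x in(313,314,316,317,318,320,321,323):
    c=now[208:222,x]; d=np.diff(c);# top lit edge: parabola peak of brightness
    k=c[4:].argmax()+4; a,b,e=c[k-1:k+2]; print(x,round(208+k+.5*(a-e)/(a-2*b+e),2),end='; ')
E
```

```text
angle z/r 0.7186 atan 0.7179 r 0.1304 F [ 0.53 -2.65  4.83] gf 24.2 op 0.307 tcp [0.4923 0.0092 0.2075] clk 24.05
[ 2.09971304 -2.84273263  5.02958292]
313 218.7; 314 218.68; 316 217.81; 317 217.72; 318 217.03; 320 216.7; 321 215.96; 323 215.95;
```

```bash
python3 -c "
from cell import env
print(env.close_job())"
```

```text
the job is handed in; nothing more can be done
None
```

The job is handed in, but no verdict came back: the clamp lever points square left at about 1.58 rad, and the fingers still hold the feed lever at the fifth click (about 0.72 rad from the gripper's position; camera estimates just before the last small step were 0.66–0.71).

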